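# Pack up the tool case

## Robot

A 6-joint arm with a two-finger parallel gripper is mounted at the origin on the work surface. World frame = base frame: x ahead of the robot, y to its left, z up, the work surface at z = 0. Lengths are in m, angles in rad, forces in N, time in s.
With the tool pointing down it reaches from about 0.3 to 0.85 m from the base axis. Payload 4.2 kg.
Tool frame: the origin (TCP) lies midway between the tips of the shut fingers; the grasp point (between the pads) lies 19 mm behind it (ctrl.grip_depth is the distance from the TCP to the grasp point, in m); z points along the fingers, y is the line along which they close (so a half turn about z gives the same grasp; the last joint's range is limited). The gripper opens to 91 mm and grips with 3 to 60 N. Pads are 32 mm wide; open, the fingers measure 118 mm over their backs; the gripper's body (76 mm by 178 mm) begins 60 mm behind the grasp point.
Start: joints at [1.088, 0.32, 1.565, -0, 1.257, -0.02], TCP at [0.257, 0.515, 0.18] pointing down, gripper open.
Joint ranges: [-3.11, 3.11], [-0.84, 2.01], [0.21, 2.61], [-1.34, 4.49], [0.05, 2.63], [-2.56, 2.56]. Speed limits (rad/s): [2.57, 2.57, 3.14, 3.14, 3.14, 3.14].

## Interface

Orientations are given as a unit quaternion [w, x, y, z].
In Python, from station import ctrl gives the robot as it stands.
- The arm moves only by the shell command python3 -m handwheel 'ROWS'. ROWS is JSON, one flat list of numbers, 5 for each row, row after row: the gripper's target within -1 to 1 (shut at 1, half-way at 0, fully open at -1), then the shift along the tool's x, y, z in cm, then the turn about the tool's z in rad. A call has 1 to 20 rows; each row shifts and turns the commanded pose from where the row before left it, along the tool's axes as they then stand; what a row does not reach is not made up. A row lasts 1/12 s, in which the tool goes at most 41.7 mm and 7.16 degrees, less where a joint would pass 70% of its speed; a pose out of reach is approached as far as the arm can. A call with a gripper value outside its range is refused whole. The fingers move at their own pace and stop on an object; the grip force is fixed at half the most. Time passes only in rows, so rows that do not move let the fingers close. It gives the time, the measured TCP pose, the force, the opening and the grip force at its end, in the units of the state.
- ctrl.sense(): the state, without advancing time (a new reading comes with each control period).
- ctrl.grab_frame(name): name is "scene" or "side" or "wrist"; returns a dict with "image" (384x512x3 uint8, blue, green, red), "mtx" (3x3 intrinsics, pixels), "cam_to_world" (4x4, takes a point from camera to world coordinates); the wrist camera has in their place "hand_eye" (4x4, takes a point from camera to tool coordinates, whose origin is the TCP and whose axes are the flange's). Camera axes: x right, y down, z forward; pixel columns grow to the right and rows downward; lengths in m; the calibration is good to about 2 mm. A picture is of the moment at which its call begins: read the wrist's pose just before it. There is no depth.
- ctrl.sign_off(): hands the job in; it is judged then, once.
The state is a dict: "time_s": time; "q": joint angles; "qvel": joint speeds; "joint_torque": joint torques, N m; "tcp_pos": TCP position; "eef_rot": TCP orientation; "contact_force": force on the tool from outside, world axes, zero at the start; "ft_torque": the same for the moment, N m; "gripper_width": opening from 0.0 (shut) to 1.0 (fully open); "grip_force": force on a finger pad.
Only numpy, scipy, OpenCV 4.12 (cv2) and the standard library are available. Lean on these libraries where they do the work, as an engineer would, in place of code of your own. Each camera call takes 0.05 s, during which the arm holds its last target. There are 200 camera calls.

## Task

Close up the brown tool case: push the swung-out tray at its free end so that it pivots about its corner pin until it lies fully home, square over the case. Only then lower the heavy lid by pushing against its outside until it is fully shut, gently, without slamming it. Leave the wrench, the steel block and the hammer lying beside the case where they are.

Things in the scene. Friction and masses are not known exactly. Their poses are not given: they have to be found in the camera images.
- case: Brown open tool case, fixed to the bench, 240 (x) by 180 (y) by 70 mm high to its rim. Origin at the centre of its underside; z up. The lid is hinged along its -y long side; the carrying handle is on the +y side (sticks out 20 mm, 35 to 50 mm above the bench). Aluminium tray on a pin near the -x +y corner.
- tray (a joint): Angle of the tray about its upright pin, rad: 0 is fully home, square over the case, against a stop; it grows counter-clockwise seen from above as the tray swings out over the case's +y side (starts 0.6 to 1.1, limit 1.6). Rub in the pin stops it wherever it is left; about 1.5 N at the free end moves it. Pushing its long outer (+y) side near the free end brings it home.
- tray_pin (a point): Axis of the tray's pin at the height of the tray's underside, 73 mm above the bench; x = -100, y = +58 mm in the case's frame. Axes are the tray's (the case's, turned by the tray angle). In them the shallow aluminium tray reaches from x = -12 to 200, y = -130 to +12, z = 0 to 26 mm, so it passes over the case rim and over low things. The steel pin is 11 mm thick, top 102 mm above the bench.
- tray_corner (a point): Top of the tray's free outer corner, the one to push: 200 mm along the tray (x) and 12 mm to its +y side from the pin, 99 mm above the bench. With the tray home it lies at x = +100, y = +70 mm in the case's frame. Its axes are the tray's.
- lid (a joint): Opening angle of the deep brown lid about its hinge, rad: 0 is shut on the case rim (a stop), 1.57 stands upright (starts 1.2 to 1.5, limit 1.6). The stiff hinge holds it wherever it is left; about 6 N pushed square on the outside near the free edge moves it. The outside of the open lid faces the case's -y side. About 0.6 kg.
- lid_hinge (a point): Middle of the lid's hinge line, which runs along the case's x at y = -90 mm, 70 mm above the bench. Axes are the lid's: x along the hinge, y from hinge to free edge, z towards the outside. In them the lid is a shell 240 mm along x, y = 0 to 180, z = 0 to 39 mm; shut, its top is 109 mm above the bench.
- lid_edge (a point): Middle of the lid's free edge on its outside face: y = 180 mm, z = 39 mm in the axes of lid_hinge, with the same axes.
- wrench: Steel wrench 160 mm long lying by the case on its +y side, below the tray's height. Origin under its middle.
- offcut: Dark steel block 70 by 40 by 25 mm lying on the bench on the case's +y side. Origin centre of underside.
- hammer: Hammer 260 mm long lying behind the lid, on the case's -y side, under 50 mm high. Origin under its middle, handle to its -x.

How it is judged:
By the outcome, as a careful person would: the job done as asked, in the order asked, and still so for the second after the job is handed in, with the robot touching nothing.
It also fails if it takes over 59 s, if anything falls off the work surface, if the arm or the gripper's body presses on something with over 40 N, if the wrist force passes 120 N, or if a joint passes its speed limit or range.

## Working session

There is one attempt and no reset: what is moved stays moved. The work goes in short steps, Python scripts to look and compute and a shell command to move; the robot and the scene stay as the last step left them, time stands still between calls to the robot, and variables do not carry over. Pictures are saved under pics/ and viewed, at most 10 in all, crops included, and the job is handed in when it is done.

```bash
mkdir -p pics; python3 - <<'E'
from station import ctrl
import cv2,numpy as np
s=ctrl.sense();print(s)
np.set_printoptions(precision=4,suppress=True)
for n in("scene","side"):
    f=ctrl.grab_frame(n);cv2.imwrite(f"pics/{n}0.png",f["image"]);print(n,f["mtx"],f["cam_to_world"])
    np.savez(f"{n}.npz",m=f["mtx"],T=f["cam_to_world"])
E
```

```text
{'time_s': 0.0, 'q': array([ 1.08802695e+00,  3.20288638e-01,  1.56567606e+00, -7.23887124e-06,
        1.25740781e+00, -2.00114131e-02]), 'qvel': array([ 0.00094069,  0.00112904,  0.0005863 , -0.000514  ,  0.00118375,
        0.00099469]), 'joint_torque': array([-8.31721136e-04, -4.12447858e+01, -2.31967986e+01,  7.27911294e-02,
        4.57378454e-02, -1.14973886e-04]), 'tcp_pos': array([0.25643211, 0.51401388, 0.17882337]), 'eef_rot': array([-2.18037134e-04,  2.29318794e-01,  9.73350964e-01, -8.62814346e-04]), 'contact_force': array([ 0.807271  , -0.52560666,  0.57808589]), 'ft_torque': array([-0.06668665,  0.05311291,  0.005411  ]), 'grip_force': 0.0, 'gripper_width': 0.996538547721811}
scene [[390.7072   0.     255.8959]
 [  0.     390.7072 192.8957]
 [  0.       0.       1.    ]] [[-0.599   0.5301 -0.6002  1.0598]
 [ 0.8005  0.4153 -0.4321  0.3361]
 [ 0.0202 -0.7392 -0.6731  0.6625]
 [ 0.      0.      0.      1.    ]]
side [[428.2739   0.     255.0648]
 [  0.     428.2739 187.9166]
 [  0.       0.       1.    ]] [[ 0.5829 -0.6086  0.5383  0.1161]
 [-0.8125 -0.4361  0.3868 -0.3522]
 [-0.0007 -0.6629 -0.7487  0.7271]
 [ 0.      0.      0.      1.    ]]
```

View pics/scene0.png

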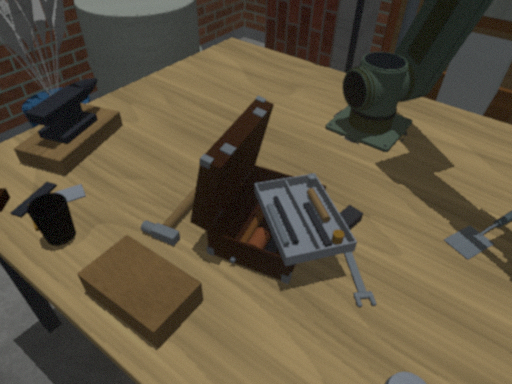

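View pics/side0.png

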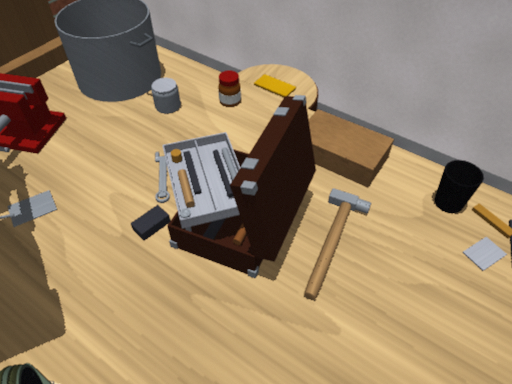

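The scene view shows the case at about (250,215), the lid standing and the tray swung out toward (340,240). The wrench is at (360,280) and the hammer at (170,220). The side view shows the same, with the block at (150,222). I'll enlarge both to get corner pixels.

```bash
python3 - <<'E'
import cv2
a=cv2.imread("pics/scene0.png")[90:290,140:390];b=cv2.imread("pics/side0.png")[90:300,130:380]
for n,i in(("sc",a),("sd",b)):
    i=cv2.convertScaleAbs(cv2.resize(i,None,fx=2.8,fy=2.8,interpolation=cv2.INTER_CUBIC),alpha=1.6,beta=15)
    cv2.imwrite(f"pics/{n}1.png",i);print(i.shape)
E
```

```text
(560, 700, 3)
(588, 700, 3)
```

View pics/sc1.png

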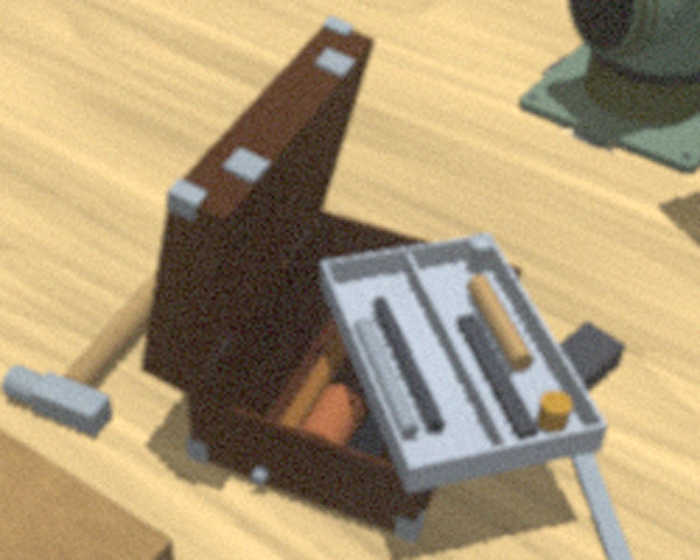

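View pics/sd1.png

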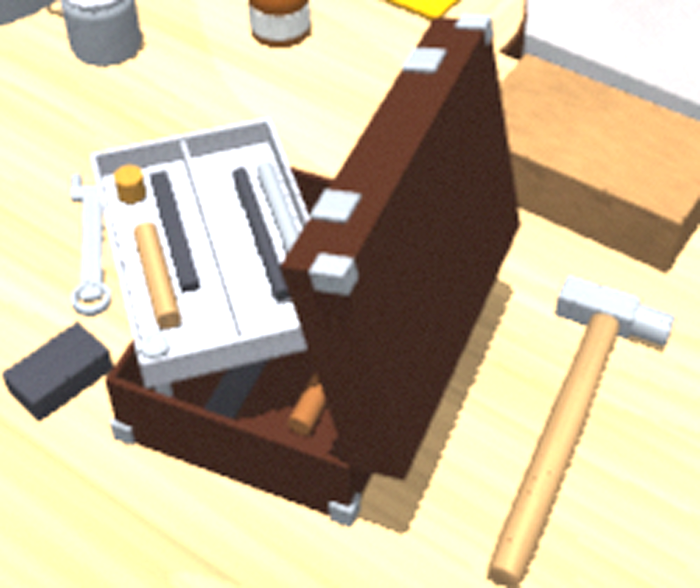

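```bash
cat > geo.py <<'E'
import numpy as np
def Rz(a):c,s=np.cos(a),np.sin(a);return np.array([[c,-s,0],[s,c,0],[0,0,1]])
def Rx(a):c,s=np.cos(a),np.sin(a);return np.array([[1,0,0],[0,c,-s],[0,s,c]])
def W(kind,p,v):
    p=np.array(p)/1000
    if kind=='t': p=np.array([-.1,.058,.073])+Rz(v[3])@p
    if kind=='l': p=np.array([0,-.09,.07])+Rx(v[4])@p
    return np.array([v[0],v[1],0])+Rz(v[2])@p
def proj(cam,P):
    d=np.load(f'{cam}.npz');q=d['T'][:3,:3].T@(P-d['T'][:3,3]);u=d['m']@q;return u[:2]/u[2]
def ground(cam,px,z):
    d=np.load(f'{cam}.npz');r=d['T'][:3,:3]@np.linalg.solve(d['m'],[*px,1]);o=d['T'][:3,3];return o+r*(z-o[2])/r[2]
E
python3 - <<'E'
from geo import *
from scipy.optimize import least_squares
S=[('t',(-12,-130,26),322,262),('t',(-12,12,26),490,236),('t',(200,12,26),605,427),('t',(200,-130,26),407,468),
('c',(120,-90,0),193,455),('c',(120,90,0),407,538),('l',(120,180,39),172,185),('l',(-120,180,39),328,20),('l',(-120,180,0),373,40),('l',(120,0,39),145,370)]
D=[('t',(200,12,26),95,157),('t',(200,-130,26),268,124),('t',(-12,12,26),145,365),
('c',(-120,90,0),115,437),('c',(-120,-90,0),348,520),('c',(-120,90,70),110,380),('l',(-120,180,0),287,268),('l',(-120,180,39),355,272),('l',(120,180,39),492,22),('l',(-120,0,39),403,478),('l',(120,0,39),518,225)]
O=[('scene',k,p,140+u/2.8,90+w/2.8) for k,p,u,w in S]+[('side',k,p,130+u/2.8,90+w/2.8) for k,p,u,w in D]
f=lambda v:np.array([proj(c,W(k,p,v))-(u,w) for c,k,p,u,w in O]).ravel()
best=min((least_squares(f,[.55,.1,y,.8,1.35],loss='soft_l1') for y in np.arange(-3,3,.7)),key=lambda r:r.cost)
v=best.x;print(v,best.cost);print(f(v).reshape(-1,2).round(1).tolist())
np.save('v.npy',v)
for n,k,p in(('pin','t',(0,0,0)),('corner','t',(200,12,26)),('edge','l',(0,180,39)),('hinge','l',(0,0,0))):print(n,W(k,p,v).round(3))
print('home corner',W('c',(100,70,99),v).round(3))
def g(c,u,w,z):
    o=(140,90) if c=='scene' else (130,90);return ground(c,(o[0]+u/2.8,o[1]+w/2.8),z)
def inc(P):return (Rz(-v[2])@(P-[v[0],v[1],0])*1000).round(0)
for n,a in(('ham head end',(570,300,.03)),('ham head other',(660,325,.03)),('ham handle end',(505,575,.02)),('block',(58,365,.025)),('wr1',(78,185,.008)),('wr2',(92,295,.008))):
    P=g('side',*a);print(n,P.round(3),inc(P))
E
```

```text
[0.54963304 0.00694291 0.22619032 0.6895032  1.36030001] 22.535537722337416
[[-1.0, -0.3], [-1.0, -1.1], [-0.1, -0.3], [-0.3, 0.3], [-0.6, 1.0], [1.6, 0.9], [-2.6, 2.8], [-1.5, -0.3], [-1.1, -0.1], [-2.3, 0.8], [-1.9, -1.2], [0.4, -2.1], [-2.3, -0.1], [1.0, 0.4], [-0.2, 1.1], [-2.6, 0.1], [-1.8, -0.2], [-2.8, 2.1], [-0.4, -0.3], [0.1, 1.0], [0.0, 0.3]]
pin [0.439 0.041 0.073]
corner [0.552 0.207 0.099]
edge [ 0.57  -0.081  0.254]
hinge [ 0.57  -0.081  0.07 ]
home corner [0.631 0.098 0.099]
ham head end [ 0.693 -0.144  0.03 ] [ 106. -179.   30.]
ham head other [ 0.711 -0.21   0.03 ] [ 109. -248.   30.]
ham handle end [ 0.472 -0.219  0.02 ] [-126. -203.   20.]
block [0.424 0.133 0.025] [-94. 151.  25.]
wr1 [0.58  0.269 0.008] [ 88. 248.   8.]
wr2 [0.497 0.172 0.008] [-15. 173.   8.]
```

The fit is consistent to about 2 px. It gives case yaw 0.226, tray angle 0.69 and lid angle 1.36. Next I move to just off the tray's free outer side with the fingers shut.

```bash
python3 -m handwheel '[1,-2.85,-1.2,0,0, 1,-2.85,-1.2,0,0, 1,-2.85,-1.2,0,0, 1,-2.85,-1.2,0,0, 1,-2.85,-1.2,0,0, 1,-2.85,-1.2,0,0, 1,-2.85,-1.2,0,0, 1,-2.85,-1.2,0,0, 1,-2.85,-1.2,0,0, 1,-2.85,-1.2,0,0, 1,-2.85,-1.2,0,0, 1,-2.85,-1.2,0,0, 1,-2.85,-1.2,0,0, 1,0,0,0,0.096, 1,0,0,0,0.096, 1,0,0,0,0, 1,0,0,0,0]'
```

```text
time_s: 1.52
tcp_pos: [0.5184, 0.2093, 0.1793]
eef_rot: [-0.0, 0.321, 0.947, -0.0]
contact_force: [-0.2, -0.4, 0.6]
gripper_width: 0.008
grip_force: 0.0
```

```bash
cat > st.py <<'E'
from geo import *
from station import ctrl
from scipy.spatial.transform import Rotation as R
v=np.load('v.npy');s=ctrl.sense();p=s['tcp_pos'];q=s['eef_rot'];T=R.from_quat([q[1],q[2],q[3],q[0]]).as_matrix()
np.set_printoptions(precision=4,suppress=True)
print('t',s['time_s'],'tcp',p,'F',s['contact_force'],'w',s['gripper_width'],'q',s['q']);print('toolx deg',np.degrees(np.arctan2(T[1,0],T[0,0])),T[2])
c=Rz(-v[2])@(p-[v[0],v[1],0]);print('in case',c);print('in tray',Rz(-v[3])@(c-[-.1,.058,.073]))
E
python3 st.py
```

```text
t 1.5167 tcp [0.5184 0.2093 0.1793] F [-0.2177 -0.4272  0.5934] w 0.007756631639481801 q [ 0.3632  0.2953  1.6011  0.0001  1.2461 -0.5551]
toolx deg 142.61261857402252 [ 0.0005 -0.0007 -1.    ]
in case [0.0149 0.2043 0.1793]
in tray [0.1817 0.0397 0.1063]
```

```bash
python3 -m handwheel '[1,0,0,3,0, 1,0,0,3,0, 1,0,0,2.4,0, 1,0,0,1,0, 1,0,0,0,0, 1,-0.4,0,0,0, 1,-0.4,0,0,0, 1,-0.3,0,0,0, 1,0,0,0,0]'; python3 -m handwheel '[1,-0.54,0.08,0,0.03, 1,-0.54,0.08,0,0.03, 1,-0.54,0.08,0,0.03, 1,-0.54,0.08,0,0.03, 1,-0.54,0.08,0,0.03, 1,-0.54,0.08,0,0.03, 1,-0.54,0.08,0,0.03, 1,-0.54,0.08,0,0.03, 1,-0.54,0.08,0,0.03, 1,-0.54,0.08,0,0.03, 1,0,0,0,0]';python3 st.py
```

```text
time_s: 2.27
tcp_pos: [0.529, 0.2028, 0.0871]
eef_rot: [0.001, 0.322, 0.947, 0.001]
contact_force: [-0.0, -0.2, -0.4]
gripper_width: 0.005
grip_force: 0.0
time_s: 3.18
tcp_pos: [0.5717, 0.1695, 0.0856]
eef_rot: [0.0, 0.461, 0.888, 0.0]
contact_force: [-0.1, 0.8, -0.4]
gripper_width: 0.001
grip_force: 0.0
t 3.1833 tcp [0.5717 0.1695 0.0856] F [-0.0574  0.7711 -0.3951] w 0.0012185286391603299 q [ 0.269   0.424   1.6527 -0.0003  1.0644 -0.3443]
toolx deg 125.15060155601832 [-0.0004  0.0004 -1.    ]
in case [0.058  0.1534 0.0856]
in tray [ 0.1826 -0.0269  0.0126]
```

```bash
python3 -m handwheel '[1,-0.54,0.08,0,0.03, 1,-0.54,0.08,0,0.03, 1,-0.54,0.08,0,0.03, 1,-0.54,0.08,0,0.03, 1,-0.54,0.08,0,0.03, 1,-0.54,0.08,0,0.03, 1,-0.54,0.08,0,0.03, 1,-0.54,0.08,0,0.03, 1,-0.54,0.08,0,0.03, 1,-0.54,0.08,0,0.03, 1,-0.54,0.08,0,0.03, 1,0,0,0,0]';python3 st.py; python3 - <<'E'
from station import ctrl
import cv2
a=ctrl.grab_frame("scene")["image"][90:290,140:390]
cv2.imwrite("pics/sc2.png",cv2.convertScaleAbs(cv2.resize(a,None,fx=2.8,fy=2.8,interpolation=cv2.INTER_CUBIC),alpha=1.6,beta=15))
E
```

```text
time_s: 4.18
tcp_pos: [0.6058, 0.1203, 0.0856]
eef_rot: [0.0, 0.6, 0.8, 0.0]
contact_force: [0.4, 0.6, -0.6]
gripper_width: 0.005
grip_force: 0.0
t 4.1833 tcp [0.6058 0.1203 0.0856] F [ 0.3581  0.568  -0.6465] w 0.004548702202423245 q [ 0.1776  0.4549  1.5999 -0.0003  1.0866 -0.1056]
toolx deg 106.23811118574034 [-0.0003  0.0003 -1.    ]
in case [0.0801 0.0979 0.0856]
in tray [ 0.1644 -0.0838  0.0126]
```

View pics/sc2.png

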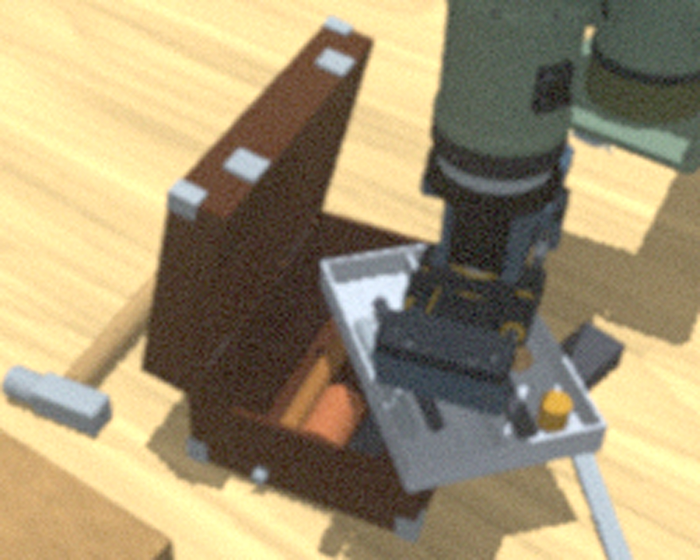

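The picture shows the tray corner still at (605,427) in the crop, so it has not moved, although the TCP reads inside its area. I'll check where the fingers really are, using projection and the side and wrist views.

```bash
python3 - <<'E'
from geo import *
from station import ctrl
import cv2
s=ctrl.sense();p=s['tcp_pos']
for c,o in(('scene',(140,90)),('side',(130,90))):
    for dz in(0,.079):print(c,dz,(proj(c,p+[0,0,dz])-o)*2.8)
w=ctrl.grab_frame("wrist");np.set_printoptions(precision=4,suppress=True);print(w["mtx"],w["hand_eye"])
b=ctrl.grab_frame("side")["image"][90:300,130:380]
b=cv2.resize(b,(400,336));b=np.vstack([b,np.zeros((48,400,3),np.uint8)])
w=cv2.resize(w["image"],(400,300));w=np.vstack([w,np.zeros((84,400,3),np.uint8)])
cv2.imwrite("pics/sw3.png",cv2.convertScaleAbs(np.hstack([b,w]),alpha=1.5,beta=10))
E
```

```text
scene 0 [452.36546025 427.62787378]
scene 0.079 [464.55977504 347.05352791]
side 0 [222.53187063 172.05563234]
side 0.079 [213.75218081  92.70886736]
[[321.8754   0.     258.4541]
 [  0.     321.8754 187.6267]
 [  0.       0.       1.    ]] [[ 0.0004 -0.9702 -0.2422  0.0687]
 [ 1.      0.0002  0.0008 -0.001 ]
 [-0.0007 -0.2422  0.9702 -0.204 ]
 [ 0.      0.      0.      1.    ]]
```

View pics/sw3.png

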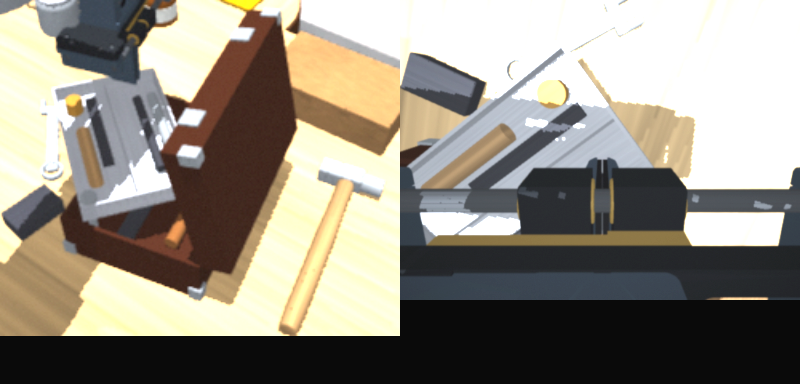

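The wrist view shows the fingertips at (600,165) over the tray's interior, and in the side view the tips at (130,80) look higher than predicted. I'll take a close crop with the projected TCP marked.

```bash
python3 - <<'E'
from geo import *
from station import ctrl
import cv2
v=np.load('v.npy');p=ctrl.sense()['tcp_pos'];out=[]
for c in('scene','side'):
    im=cv2.convertScaleAbs(ctrl.grab_frame(c)["image"],alpha=2.2,beta=40)
    u=proj(c,p);x,y=int(u[0]),int(u[1])
    k=im[y-50:y+30,x-40:x+40];k=cv2.resize(k,(400,400),interpolation=cv2.INTER_CUBIC)
    def m(P,col):
        a=(proj(c,P)-(x-40,y-50))*5;cv2.circle(k,(int(a[0]),int(a[1])),4,col,1)
    m(p,(0,0,255));m(p+[0,0,.02],(0,255,255));m(p+[0,0,.079],(0,255,0))
    out.append(k)
cv2.imwrite("pics/z4.png",np.hstack(out))
E
```

```text
(no output)
```

View pics/z4.png

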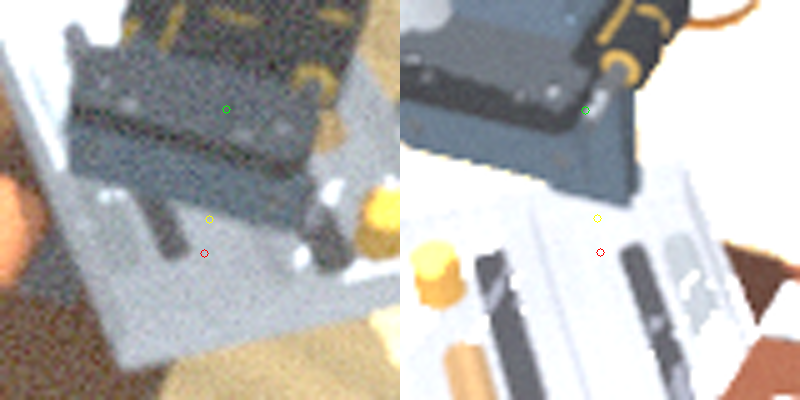

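```bash
python3 - <<'E'
from geo import *
from station import ctrl
from scipy.spatial.transform import Rotation as R
import cv2
v=np.load('v.npy');s=ctrl.sense();p=s['tcp_pos'];q=s['eef_rot'];T=R.from_quat([q[1],q[2],q[3],q[0]]).as_matrix()
w=ctrl.grab_frame("wrist");H=w["hand_eye"];M=w["mtx"];cv2.imwrite("pics/w5raw.png",w["image"])
print(s['q'],p,s['gripper_width'])
def pw(P,dp=0):
    c=H[:3,:3].T@(T.T@(P-p-dp)-H[:3,3]);u=M@c;return u[:2]/u[2]
for n,P in(('corner',W('t',(200,12,26),v)),('inner corner',W('t',(200,-130,26),v)),('pin',W('t',(0,0,29),v)),('block',np.array([.424,.133,.025])),('wr1',np.array([.58,.269,.008]))):
    print(n,P.round(3),[((pw(P,[0,0,d])*400/512)+[400,0]).round(0).tolist() for d in(0,.02,.04)])
im=cv2.convertScaleAbs(w["image"],alpha=.9)
cv2.imwrite("pics/w5.png",im)
E
```

```text
[ 1.79517821e-01  4.54449258e-01  1.60057458e+00  2.12572622e-04
  1.08664702e+00 -1.06880557e-01] [0.605098   0.12156656 0.08564531] 0.007829662879800907
corner [0.552 0.207 0.099] [[565.0, 43.0], [568.0, 47.0], [571.0, 50.0]]
inner corner [0.664 0.12  0.099] [[672.0, 193.0], [666.0, 183.0], [661.0, 175.0]]
pin [0.439 0.041 0.102] [[381.0, 208.0], [400.0, 198.0], [416.0, 189.0]]
block [0.424 0.133 0.025] [[437.0, 90.0], [448.0, 90.0], [458.0, 90.0]]
wr1 [0.58  0.269 0.008] [[620.0, 2.0], [619.0, 8.0], [618.0, 13.0]]
```

View pics/w5.png

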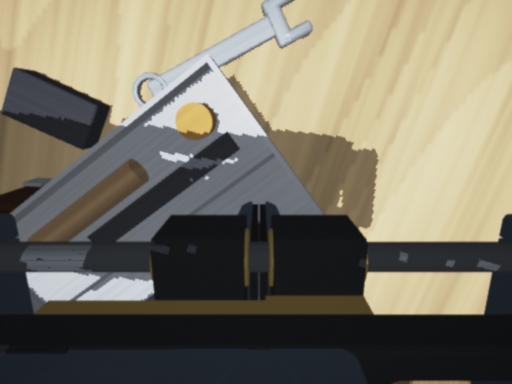

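The projected tray corner matches the wrist view (seen at (210,57)), so the arm pose is about right. The tips passed over the 99 mm tray wall without contact, though, so the real tip must sit higher than the reported TCP. I'll calibrate the tip height with a gentle touch on free bench beyond the wrench.

```bash
python3 -m handwheel '[1,0,0,-2.5,0, 1,0,0,-2.5,0, 1,0,0,0,-0.1055, 1,0,0,0,-0.1055, 1,0,0,0,-0.1055, 1,0,0,0,-0.1055, 1,0,0,0,-0.1055, 1,0,0,0,-0.1055, 1,3.2,0.27,0,0, 1,3.2,0.27,0,0, 1,3.2,0.27,0,0, 1,3.2,0.27,0,0, 1,3.2,0.27,0,0, 1,3.2,0.27,0,0, 1,0,0,2.5,0, 1,0,0,2.5,0, 1,0,0,2.5,0, 1,0,0,2.5,0, 1,0,0,0,0]';python3 st.py; python3 -m handwheel '[1,0,0,0.5,0,1,0,0,0.5,0,1,0,0,0.3,0,1,0,0,0.3,0,1,0,0,0,0]'
```

```text
time_s: 6.07
tcp_pos: [0.4588, 0.2492, 0.0317]
eef_rot: [-0.003, 0.32, 0.947, -0.003]
contact_force: [-0.6, 0.2, 0.3]
gripper_width: 0.006
grip_force: 0.0
t 6.0667 tcp [0.4588 0.2492 0.0317] F [-0.5701  0.207   0.3106] w 0.005714789960444086 q [ 0.4756  0.3846  1.884   0.      0.8822 -0.4442]
toolx deg 142.69804426606302 [ 0.004  -0.0083 -1.    ]
in case [-0.0342  0.2565  0.0317]
in tray [ 0.177   0.1113 -0.0413]
time_s: 6.48
tcp_pos: [0.4627, 0.2508, 0.0199]
eef_rot: [0.0, 0.32, 0.947, 0.0]
contact_force: [0.8, 0.3, -0.8]
gripper_width: 0.005
grip_force: 0.0
```

```bash
python3 -m handwheel '[1,0,0,0.3,0,1,0,0,0.3,0,1,0,0,0.3,0,1,0,0,0.3,0,1,0,0,0,0,1,0,0,0,0]';python3 -m handwheel '[1,0,0,0.2,0,1,0,0,0.2,0,1,0,0,0,0,1,0,0,0,0]';python3 -m handwheel '[1,0,0,0.2,0,1,0,0,0.2,0,1,0,0,0,0]'
```

```text
time_s: 6.98
tcp_pos: [0.4623, 0.2506, 0.0074]
eef_rot: [-0.0, 0.32, 0.947, -0.0]
contact_force: [0.5, 0.3, -0.3]
gripper_width: 0.005
grip_force: 0.0
time_s: 7.32
tcp_pos: [0.4624, 0.2507, 0.0036]
eef_rot: [-0.0, 0.32, 0.947, -0.0]
contact_force: [0.2, 0.1, 0.9]
gripper_width: 0.003
grip_force: 0.0
time_s: 7.57
tcp_pos: [0.4621, 0.2505, -0.0007]
eef_rot: [-0.0, 0.32, 0.947, -0.0]
contact_force: [0.5, -0.1, -0.8]
gripper_width: 0.006
grip_force: 0.0
```

```bash
for i in 1; do python3 -m handwheel '[1,0,0,0.3,0,1,0,0,0.3,0,1,0,0,0,0]'; done;python3 -m handwheel '[1,0,0,0.3,0,1,0,0,0.3,0,1,0,0,0,0]';python3 -m handwheel '[1,0,0,0.2,0,1,0,0,0.2,0,1,0,0,0,0]'
```

```text
time_s: 7.82
tcp_pos: [0.462, 0.2505, -0.007]
eef_rot: [-0.0, 0.32, 0.947, -0.0]
contact_force: [-0.0, 0.4, -0.6]
gripper_width: 0.005
grip_force: 0.0
time_s: 8.07
tcp_pos: [0.462, 0.2505, -0.013]
eef_rot: [-0.0, 0.32, 0.947, -0.0]
contact_force: [-0.1, -0.1, -0.3]
gripper_width: 0.004
grip_force: 0.0
time_s: 8.32
tcp_pos: [0.4622, 0.2506, -0.0167]
eef_rot: [-0.0, 0.32, 0.947, -0.0]
contact_force: [-0.1, -0.1, 0.4]
gripper_width: 0.003
grip_force: 0.0
```

```bash
python3 - <<'E'
from geo import *
from station import ctrl
import cv2
p=ctrl.sense()['tcp_pos'];out=[]
for c in('scene','side'):
    im=cv2.convertScaleAbs(ctrl.grab_frame(c)["image"],alpha=2,beta=20)
    u=proj(c,p);x,y=int(u[0]),int(u[1]);y0=max(y-75,0);x0=max(x-50,0);print(u,x0,y0)
    k=cv2.resize(im[y0:y0+100,x0:x0+100],(400,400),interpolation=cv2.INTER_CUBIC)
    for d,col in((0,(0,0,255)),(.0167,(255,0,255)),(.04,(0,255,255)),(.079,(0,255,0))):
        a=(proj(c,p+[0,0,d])-(x0,y0))*4;cv2.circle(k,(int(a[0]),int(a[1])),4,col,1)
    out.append(k)
cv2.imwrite("pics/z6.png",np.hstack(out))
E
```

```text
[382.21527711 261.51256467] 332 186
[128.96103825 196.48539885] 78 121
```

View pics/z6.png

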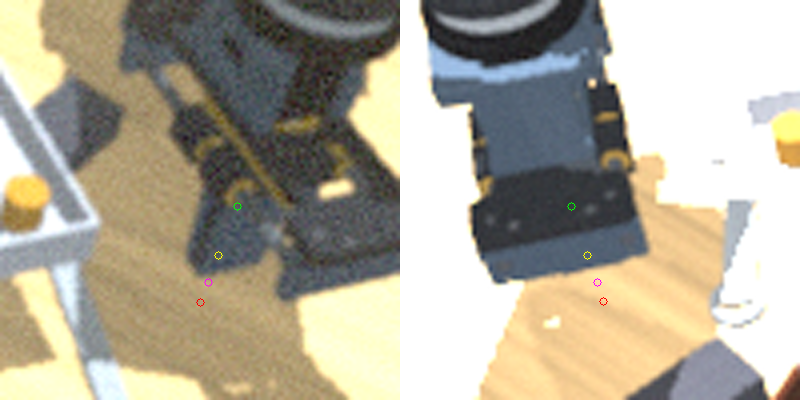

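The view shows the finger block's bottom at (228,265), about 40 mm above the reported TCP (red mark at (200,300)). The true tip is clearly still off the bench, so I keep probing gently.

```bash
python3 -m handwheel '[1,0,0,0.3,0,1,0,0,0.3,0,1,0,0,0,0]';python3 -m handwheel '[1,0,0,0.2,0,1,0,0,0.2,0,1,0,0,0,0]';python3 -m handwheel '[1,0,0,0.2,0,1,0,0,0.2,0,1,0,0,0,0]' | sed -n '1,4p'
```

```text
time_s: 8.67
tcp_pos: [0.462, 0.2505, -0.0229]
eef_rot: [-0.0, 0.32, 0.947, -0.0]
contact_force: [-0.7, 0.2, -0.4]
gripper_width: 0.003
grip_force: 0.0
time_s: 8.92
tcp_pos: [0.4622, 0.2506, -0.0267]
eef_rot: [-0.0, 0.32, 0.947, -0.0]
contact_force: [0.8, 0.5, -0.2]
gripper_width: 0.004
grip_force: 0.0
time_s: 9.17
tcp_pos: [0.4622, 0.2506, -0.0307]
eef_rot: [-0.0, 0.32, 0.947, -0.0]
contact_force: [-0.5, 0.3, -0.2]
```

```bash
python3 -m handwheel '[1,0,0,0.2,0,1,0,0,0.2,0,1,0,0,0,0]'| sed -n '2p;4p';python3 -m handwheel '[1,0,0,0.2,0,1,0,0,0,0]'| sed -n '2p;4p';python3 -m handwheel '[1,0,0,0.2,0,1,0,0,0,0]' | sed -n '2p;4p'
```

```text
tcp_pos: [0.4627, 0.2508, -0.034]
contact_force: [-1.7, 0.3, 4.1]
tcp_pos: [0.4627, 0.2508, -0.0341]
contact_force: [-4.4, -2.3, 19.3]
tcp_pos: [0.4628, 0.2509, -0.0341]
contact_force: [-8.5, -4.5, 35.3]
```

Contact with the bench came at reported z = -0.034, so the true tip height is the reported z plus 34 mm. I back off to a true height of 84 mm (reported 0.050), close on the tray and push along the arc.

```bash
python3 -m handwheel '[1,0,0,-1.5,0,1,0,0,-2.5,0,1,0,0,-2.5,0,1,0,0,-2.4,0,1,-2.5,0,0,0,1,-2.5,0,0,0,1,-2,0,0,0,1,-0.5,0,0,0,1,-0.4,0,0,0,1,0,0,0,0]';python3 st.py; python3 -m handwheel '[1,-0.54,0.08,0,0.03, 1,-0.54,0.08,0,0.03, 1,-0.54,0.08,0,0.03, 1,-0.54,0.08,0,0.03, 1,-0.54,0.08,0,0.03]'
```

```text
time_s: 10.58
tcp_pos: [0.5251, 0.2026, 0.0503]
eef_rot: [-0.0, 0.321, 0.947, -0.0]
contact_force: [-0.7, 0.2, 0.1]
gripper_width: 0.007
grip_force: 0.0
t 10.5833 tcp [0.5251 0.2026 0.0503] F [-0.7233  0.1644  0.0633] w 0.007457911829904002 q [ 0.3476  0.4131  1.7754  0.0004  0.9538 -0.5709]
toolx deg 142.60907210225022 [ 0.0007 -0.0004 -1.    ]
in case [0.0199 0.1962 0.0503]
in tray [ 0.1804  0.0303 -0.0227]
time_s: 11.0
tcp_pos: [0.5483, 0.1881, 0.0505]
eef_rot: [-0.0, 0.391, 0.92, -0.0]
contact_force: [-1.6, 1.0, -0.3]
gripper_width: 0.008
grip_force: 0.7
```

```bash
python3 -m handwheel '[1,-0.54,0.08,0,0.03, 1,-0.54,0.08,0,0.03, 1,-0.54,0.08,0,0.03, 1,-0.54,0.08,0,0.03, 1,-0.54,0.08,0,0.03, 1,-0.54,0.08,0,0.03, 1,-0.54,0.08,0,0.03, 1,-0.54,0.08,0,0.03, 1,-0.54,0.08,0,0.03, 1,-0.54,0.08,0,0.03, 1,-0.54,0.08,0,0.03, 1,-0.54,0.08,0,0.03, 1,-0.54,0.08,0,0.03, 1,-0.54,0.08,0,0.03, 1,-0.54,0.08,0,0.03, 1,0,0,0,0]';python3 st.py
```

```text
time_s: 12.33
tcp_pos: [0.6018, 0.1251, 0.0508]
eef_rot: [0.001, 0.587, 0.81, -0.0]
contact_force: [0.7, 0.4, 0.0]
gripper_width: 0.006
grip_force: 0.0
t 12.3333 tcp [0.6018 0.1251 0.0508] F [0.7058 0.3867 0.0109] w 0.005776247795950182 q [ 0.1868  0.4831  1.6499 -0.0012  1.0078 -0.1293]
toolx deg 108.14573122401808 [-0.0011  0.0006 -1.    ]
in case [0.0773 0.1034 0.0508]
in tray [ 0.1657 -0.0778 -0.0222]
```

```bash
python3 -m handwheel '[1,-0.5,0.08,0,0.03, 1,-0.5,0.08,0,0.03, 1,-0.4,0.05,0,0.025,1,-0.2,0,0,0,1,0,0,0,0]';python3 -m handwheel '[1,-0.2,0,0,0,1,-0.1,0,0,0,1,0,0,0,0]';python3 st.py
```

```text
time_s: 12.75
tcp_pos: [0.6077, 0.1109, 0.0507]
eef_rot: [0.0, 0.62, 0.785, -0.0]
contact_force: [0.3, 0.1, 0.4]
gripper_width: 0.007
grip_force: 0.0
time_s: 13.0
tcp_pos: [0.6081, 0.1091, 0.0507]
eef_rot: [-0.0, 0.62, 0.785, 0.0]
contact_force: [0.1, 2.8, -0.4]
gripper_width: 0.007
grip_force: 1.1
t 13.0 tcp [0.6081 0.1091 0.0507] F [ 0.1437  2.794  -0.3976] w 0.006595636066216315 q [ 0.1584  0.4879  1.6415  0.0009  1.012  -0.0759]
toolx deg 103.39784326595907 [ 0.0007  0.0002 -1.    ]
in case [0.0799 0.0864 0.0507]
in tray [ 0.1569 -0.0925 -0.0223]
```

```bash
python3 -m handwheel '[1,-0.1,0,0,0,1,0,0,0,0]'|sed -n '2p;4p';python3 -m handwheel '[1,-0.1,0,0,0,1,0,0,0,0]'|sed -n '2p;4p'; python3 -m handwheel '[1,-0.1,0,0,0,1,0,0,0,0]'|sed -n '2p;4p'
```

```text
tcp_pos: [0.6081, 0.1091, 0.0507]
contact_force: [-1.1, 5.4, 1.1]
tcp_pos: [0.6081, 0.1091, 0.0508]
contact_force: [-0.8, 7.5, 1.3]
tcp_pos: [0.6081, 0.1091, 0.0508]
contact_force: [-1.6, 10.2, 0.3]
```

The force rose to 10 N with no further motion, so the tray is on its stop. I back off, rise over the lid and come down behind its outside face.

```bash
python3 -m handwheel '[1,1.0,0,0,0, 1,1.6,0,0,0, 1,0,0,-2.9,0, 1,0,0,-2.9,0, 1,0,0,-2.9,0, 1,0,0,-2.9,0, 1,0,0,-2.9,0, 1,0,0,-2.9,0, 1,0,0,-2.9,0, 1,0,0,-2.9,0, 1,0,0,-2.9,0,1,0,0,0,0]';python3 st.py; python3 - <<'E'
from station import ctrl
import cv2
a=ctrl.grab_frame("scene")["image"][90:290,140:390];b=ctrl.grab_frame("side")["image"][90:290,130:380]
cv2.imwrite("pics/h7.png",cv2.convertScaleAbs(cv2.resize(cv2.hconcat([a,b]),None,fx=1.6,fy=1.6,interpolation=cv2.INTER_CUBIC),alpha=1.6,beta=15))
E
```

```text
time_s: 14.5
tcp_pos: [0.605, 0.131, 0.3184]
eef_rot: [0.004, 0.62, 0.785, 0.004]
contact_force: [0.0, -0.5, 0.6]
gripper_width: 0.005
grip_force: 0.0
t 14.5 tcp [0.605  0.131  0.3184] F [ 0.0275 -0.5349  0.6108] w 0.004607774412404598 q [ 0.1957  0.3394  1.195  -0.0016  1.5955 -0.0381]
toolx deg 103.39248897474027 [-0.0021  0.0115 -0.9999]
in case [0.0818 0.1085 0.3184]
in tray [ 0.1724 -0.0767  0.2454]
```

View pics/h7.png

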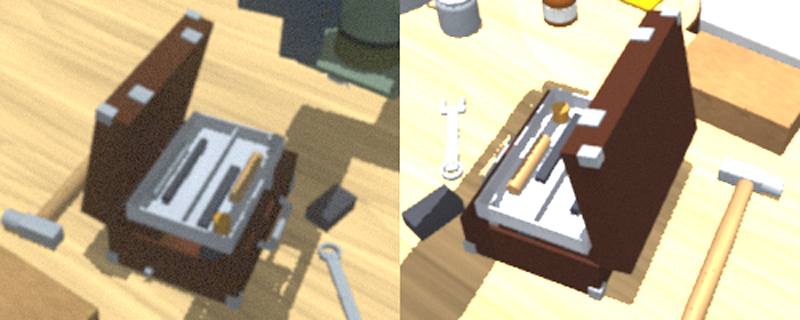

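The picture shows the tray square over the case, with the wrench, block and hammer undisturbed. Next I go behind the lid.

```bash
python3 -m handwheel '[1,-2.8,-0.9,0,0, 1,-2.8,-0.9,0,0, 1,-2.8,-0.9,0,0, 1,-2.8,-0.9,0,0, 1,-2.8,-0.9,0,0, 1,-2.8,-0.9,0,0, 1,-2.8,-0.9,0,0, 1,-2.8,-0.9,0,0, 1,-2.8,-0.9,0,0, 1,0,0,0,0, 1,0,0,2.5,0, 1,0,0,2.5,0, 1,0,0,2.5,0,1,0,0,2.5,0, 1,0,0,1.7,0, 1,0,0,0,0]';python3 st.py;python3 - <<'E'
import numpy as np
th=np.linspace(1.36,0,35);d,h=.16,.016
y=-.09+d*np.cos(th)-.039*np.sin(th)-h;z=.07+d*np.sin(th)+.039*np.cos(th)-.034
print(np.c_[th,y*100,z*100].round(2)[::2].tolist())
dy,dz=np.diff(y)*100,-np.diff(z)*100
print(','.join(f'({a:.2f},{b:.2f})' for a,b in zip(dy,dz)))
E
```

```text
time_s: 15.93
tcp_pos: [0.5787, -0.1316, 0.1887]
eef_rot: [-0.005, 0.62, 0.785, -0.003]
contact_force: [-0.5, 0.4, 0.2]
gripper_width: 0.006
grip_force: 0.0
t 15.9333 tcp [ 0.5787 -0.1316  0.1887] F [-0.5086  0.4163  0.1549] w 0.0064870111864954215 q [-0.2428  0.3506  1.4952 -0.0004  1.3078 -0.477 ]
toolx deg 103.42638496140484 [ 0.0052 -0.0109 -0.9999]
in case [-0.0028 -0.1415  0.1887]
in tray [-0.0519 -0.2158  0.1157]
[[1.36, -11.07, 20.06], [1.28, -9.75, 20.05], [1.2, -8.44, 19.93], [1.12, -7.14, 19.7], [1.04, -5.86, 19.37], [0.96, -4.62, 18.94], [0.88, -3.41, 18.42], [0.8, -2.25, 17.79], [0.72, -1.14, 17.08], [0.64, -0.1, 16.28], [0.56, 0.88, 15.4], [0.48, 1.79, 14.45], [0.4, 2.62, 13.42], [0.32, 3.36, 12.34], [0.24, 4.01, 11.19], [0.16, 4.57, 10.0], [0.08, 5.04, 8.77], [0.0, 5.4, 7.5]]
(0.66,-0.01),(0.66,0.02),(0.66,0.05),(0.65,0.07),(0.65,0.10),(0.65,0.13),(0.64,0.15),(0.63,0.18),(0.63,0.20),(0.62,0.23),(0.61,0.25),(0.60,0.28),(0.59,0.30),(0.57,0.32),(0.56,0.35),(0.55,0.37),(0.53,0.39),(0.52,0.41),(0.50,0.43),(0.48,0.45),(0.46,0.47),(0.44,0.49),(0.42,0.50),(0.40,0.52),(0.38,0.54),(0.36,0.55),(0.34,0.57),(0.32,0.58),(0.29,0.59),(0.27,0.60),(0.24,0.61),(0.22,0.62),(0.19,0.63),(0.17,0.64)
```

```bash
python3 -m handwheel '[1,0,0,0,0,1,0.8,0,0,0,1,0.8,0,0,0,1,0.5,0,0,0,1,0.4,0,0,0,1,0,0,0,0]';python3 st.py
```

```text
time_s: 16.43
tcp_pos: [0.5767, -0.1074, 0.1955]
eef_rot: [0.0, 0.619, 0.785, 0.0]
contact_force: [0.2, 0.3, 0.1]
gripper_width: 0.009
grip_force: 0.0
t 16.4333 tcp [ 0.5767 -0.1074  0.1955] F [0.1992 0.2586 0.0862] w 0.008684131376796436 q [-0.2039  0.3281  1.5116  0.0004  1.3007 -0.4392]
toolx deg 103.47678368545529 [-0.0002  0.0013 -1.    ]
in case [ 0.0007 -0.1175  0.1955]
in tray [-0.0339 -0.1995  0.1225]
```

```bash
python3 -m handwheel '[1,0.5,0,0,0,1,0.5,0,0,0,1,0.3,0,0,0,1,0.3,0,0,0,1,0.3,0,0,0,1,0,0,0,0]';python3 st.py
```

```text
time_s: 16.93
tcp_pos: [0.5728, -0.091, 0.195]
eef_rot: [0.001, 0.62, 0.785, -0.0]
contact_force: [1.9, -4.9, 0.4]
gripper_width: 0.002
grip_force: 2.3
t 16.9333 tcp [ 0.5728 -0.091   0.195 ] F [ 1.9125 -4.9104  0.3771] w 0.002311729314892713 q [-0.176   0.3174  1.5288 -0.0024  1.2933 -0.4095]
toolx deg 103.41694526338672 [-0.0029  0.0011 -1.    ]
in case [ 0.0006 -0.1007  0.195 ]
in tray [-0.0233 -0.1865  0.122 ]
```

```bash
python3 -m handwheel '[1,0.33,0,0.02,0,1,0.33,0,0.03,0,1,0.33,0,0.03,0,1,0.33,0,0.04,0,1,0.33,0,0.05,0,1,0.33,0,0.05,0,1,0.33,0,0.06,0,1,0.32,0,0.07,0,1,0.32,0,0.07,0,1,0.32,0,0.08,0,1,0.32,0,0.09,0,1,0.32,0,0.09,0,1,0.31,0,0.1,0,1,0.31,0,0.1,0,1,0.31,0,0.11,0,1,0.31,0,0.12,0,1,0.3,0,0.13,0,1,0.3,0,0.13,0,1,0.3,0,0.14,0,1,0.3,0,0.14,0]';python3 st.py
```

```text
time_s: 18.6
tcp_pos: [0.5586, -0.0289, 0.1786]
eef_rot: [0.001, 0.62, 0.785, 0.0]
contact_force: [3.4, -4.7, 0.8]
gripper_width: 0.004
grip_force: 2.0
t 18.6 tcp [ 0.5586 -0.0289  0.1786] F [ 3.4022 -4.6755  0.8138] w 0.0038063439350672084 q [-0.0715  0.2941  1.6046 -0.0013  1.2401 -0.3048]
toolx deg 103.39355117811635 [-0.002   0.0023 -1.    ]
in case [ 0.0007 -0.037   0.1786]
in tray [ 0.0173 -0.1373  0.1056]
```

```bash
python3 -m handwheel '[1,0.3,0,0.15,0,1,0.3,0,0.15,0,1,0.29,0,0.16,0,1,0.29,0,0.16,0,1,0.28,0,0.17,0,1,0.28,0,0.18,0,1,0.28,0,0.18,0,1,0.27,0,0.19,0,1,0.27,0,0.19,0,1,0.26,0,0.2,0,1,0.26,0,0.2,0,1,0.26,0,0.21,0,1,0.25,0,0.21,0,1,0.25,0,0.22,0]';python3 st.py
```

```text
time_s: 19.77
tcp_pos: [0.5484, 0.0094, 0.1522]
eef_rot: [-0.0, 0.62, 0.785, -0.0]
contact_force: [2.5, -3.0, 1.0]
gripper_width: 0.004
grip_force: 1.7
t 19.7667 tcp [0.5484 0.0094 0.1522] F [ 2.5395 -3.0001  1.0027] w 0.004405947932830772 q [-0.0039  0.2974  1.669   0.0001  1.1755 -0.238 ]
toolx deg 103.40813184965955 [ 0.0002 -0.0002 -1.    ]
in case [-0.0006  0.0027  0.1522]
in tray [ 0.0415 -0.1059  0.0792]
```

```bash
python3 -m handwheel '[1,0.24,0,0.22,0,1,0.24,0,0.23,0,1,0.23,0,0.23,0,1,0.23,0,0.24,0,1,0.22,0,0.24,0,1,0.22,0,0.25,0,1,0.21,0,0.25,0,1,0.2,0,0.25,0,1,0.2,0,0.26,0,1,0.19,0,0.26,0,1,0.18,0,0.27,0,1,0.18,0,0.27,0,1,0.17,0,0.28,0,1,0.17,0,0.28,0]';python3 st.py
```

```text
time_s: 20.93
tcp_pos: [0.5418, 0.0374, 0.1169]
eef_rot: [-0.0, 0.62, 0.785, 0.0]
contact_force: [0.1, -3.0, 2.5]
gripper_width: 0.006
grip_force: 1.4
t 20.9333 tcp [0.5418 0.0374 0.1169] F [ 0.1457 -2.9745  2.5269] w 0.0058783632800877275 q [ 0.0476  0.3182  1.7343  0.0003  1.0892 -0.1866]
toolx deg 103.40882637795173 [ 0.0003 -0.0001 -1.    ]
in case [-0.0008  0.0314  0.1169]
in tray [ 0.0596 -0.0836  0.0439]
```

```bash
python3 -m handwheel '[1,0.13,0,0.22,0,1,0.12,0,0.22,0,1,0.12,0,0.22,0,1,0.12,0,0.22,0,1,0.11,0,0.22,0,1,0.11,0,0.22,0,1,0.1,0,0.22,0,1,0.1,0,0.22,0,1,0.09,0,0.22,0,1,0.09,0,0.22,0,1,0.08,0,0.2,0,1,0.07,0,0.2,0,1,0.06,0,0.2,0,1,0.06,0,0.2,0,1,0.05,0,0.2,0]';python3 st.py;python3 -m handwheel '[1,0.04,0,0.15,0,1,0.04,0,0.15,0,1,0.03,0,0.15,0,1,0.03,0,0.15,0]'
```

```text
time_s: 22.18
tcp_pos: [0.5386, 0.0512, 0.085]
eef_rot: [-0.0, 0.62, 0.785, 0.0]
contact_force: [-0.3, -0.2, 3.7]
gripper_width: 0.003
grip_force: 1.5
t 22.1833 tcp [0.5386 0.0512 0.085 ] F [-0.2929 -0.1932  3.6774] w 0.0028734063585926003 q [ 0.0731  0.3456  1.7831  0.0009  1.0129 -0.1611]
toolx deg 103.39435030314978 [ 0.0007  0.0002 -1.    ]
in case [-0.0008  0.0456  0.085 ]
in tray [ 0.0687 -0.0727  0.012 ]
time_s: 22.52
tcp_pos: [0.5383, 0.0529, 0.0791]
eef_rot: [-0.0, 0.62, 0.785, 0.0]
contact_force: [-0.3, 2.3, 3.1]
gripper_width: 0.003
grip_force: 1.8
```

```bash
python3 -m handwheel '[1,0,0,0.1,0,1,0,0,0.1,0,1,0,0,0.1,0,1,0,0,0.1,0,1,0,0,0,0]'|sed -n '2p;4p';python3 -m handwheel '[1,0,0,0.1,0,1,0,0,0.1,0,1,0,0,0,0]'|sed -n '2p;4p';python3 -m handwheel '[1,0,0,0.1,0,1,0,0,0,0]'|sed -n '2p;4p'
```

```text
tcp_pos: [0.5381, 0.0524, 0.0755]
contact_force: [-0.2, 3.9, 5.8]
tcp_pos: [0.5382, 0.0525, 0.0754]
contact_force: [-4.2, 2.3, 16.7]
tcp_pos: [0.5382, 0.0525, 0.0753]
contact_force: [-6.1, 2.1, 23.0]
```

The lid stops hard at true z = 0.109, which is its stated shut height. I retreat and do a quick numeric check of the lid's colour before handing in.

```bash
python3 -m handwheel '[1,0,0,-0.5,0,1,0,0,-1.5,0,1,0,0,-2.5,0,1,0,0,-2.5,0,1,0,0,-2.5,0,1,0,0,-2.5,0,1,0,0,-2.5,0,1,0,0,-2.5,0,1,2.5,0,-1,0,1,2.5,0,0,0,1,2.5,0,0,0,1,2.5,0,0,0,1,2.5,0,0,0,1,2.5,0,0,0,1,0,0,0,0,1,0,0,0,0]'|sed -n '1,4p';python3 - <<'E'
from geo import *
from station import ctrl
v=np.load('v.npy').copy();v[4]=0
im=ctrl.grab_frame("side")["image"]
# silver corner brackets expected at the shut lid's corners, brown in the middle, bench outside
for n,p in(('corner-x',(-116,176,39)),('corner-x hinge',(-60,60,39)),('corner+x',(116,176,39)),('mid',(-40,120,39)),('bench off edge',(-150,60,-70))):
    u=proj('side',W('l',p,v)).round().astype(int);print(n,u,im[u[1]-1:u[1]+2,u[0]-1:u[0]+2].mean((0,1)).round())
E
```

```text
time_s: 24.68
tcp_pos: [0.5031, 0.1981, 0.2512]
eef_rot: [0.0, 0.619, 0.785, -0.001]
contact_force: [0.6, 0.4, 0.3]
corner-x [166 212] [165. 157. 150.]
corner-x hinge [237 209] [23. 33. 64.]
corner+x [221 135] [149. 143. 139.]
mid [212 192] [23. 33. 64.]
bench off edge [219 279] [119. 170. 202.]
```

The silver corner brackets appear exactly where the shut lid's corners should be, so I'm handing in.

```bash
python3 -c "
from station import ctrl
print(ctrl.sign_off())"
```

```text
the job is handed in; nothing more can be done
None
```

The tray is home on its stop and the lid was then pushed gently shut. The wrench, block and hammer were never touched, and I handed the job in at about 25 s with the arm clear; no verdict came back.

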